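Close and lock the inlet-filter housing

TASK

The filter has been changed: push the raised blue cover of the filter housing down onto its seal with your fingertips, then set the fingertips in the slot of the round flush fastener and turn it a quarter turn clockwise until the cover is locked flat shut. Nothing needs gripping: do not swing the cover further open, and leave the other things on the bench where they are.

Things in the scene. Friction and masses are not known exactly. Their poses are not given: they have to be found in the camera images.
- filter_housing: fixed aluminium filter housing on rubber feet, 104 mm wide (its x) by 200 mm long (its y), brass hose barbs on both ends; the cover's hinge runs along its +y end. Origin: centre of its underside on the bench; z up. With the cover shut its flat top is 75 mm above the bench.
- cover (a joint): hinge angle of the blue cover, rad: 0 = flat shut, grows as the free (-y) end rises. It stays where it is left (stiff hinge, about 0.25 N m). From about 0.035 rad down it sits on a springy foam seal, which lifts it again when let go unlocked; pressing it flat takes about 7 N at the fastener.
- fastener (a joint): angle of the quarter-turn fastener, rad: 0 = unlocked, 1.571 = locked, at a stop; grows clockwise seen from above; stiff (0.1 N m, 0.16 while drawing the cover down), stays where left. In the last half of the turn its cam tongue runs under a ledge in the housing and draws the cover down, if the cover is on its seal; with the cover higher it runs over the ledge and the cover cannot shut.
- cover_hinge (a point): middle of the hinge line, in the plane of the cover's top face; its frame turns with the cover: x along the hinge, -y along the cover to its free end, z out of the top face. The cover is 13 mm thick, 104 mm wide and ends 200 mm from the hinge. The true pivot lies 13 mm below this point along its z axis.
- cover_pad (a point): ribbed push area on the cover's top face between the fastener and the free end, 178 mm from the hinge; same axes as cover_hinge.
- slot_floor (a point): floor centre of the fastener's slot, on its axis, 128 mm from the hinge, 62 mm above the bench with the cover shut. A 62 mm steel disc, flush with the cover's top; the slot runs right across it, 29 mm wide, 62 mm long, 13 mm deep, ends closed by the cover; fingers a little apart along the slot turn it with less play than shut ones. x along the slot, z out of the cover; turns with the fastener.
- beaker: small glass beaker, 53 mm across, 65 mm tall, beside the hinge end; leave alone
- hex_key: hexagon key lying beside the free end, 81x58x4 mm; leave alone
- bench_timer: white bench timer, 68x68x20 mm; leave alone
- petri_dish: small membrane dish, 55 mm across, 11 mm high; leave alone
- screwdriver: screwdriver with orange handle, 194 mm long; leave alone

How it is judged (in metres and radians):
On the way, in this order (a step that is already met when the one before it is completed fails the run):
1. the cover is pushed down onto its seal (value of joint cover below 0.06 rad and value of joint fastener below 1.2 rad), for 0.1 s.
2. the fastener is turned to its locked position with the cover down (value of joint cover below 0.02 rad and value of joint fastener above 1.4 rad), for 0.1 s.
At the end, for the whole second after the job is handed in: The cover stays flat shut by itself (hinge angle under 0.02 rad, its free end less than 4 mm up) and the fastener stands within about 10 degrees of its locked stop (all of step 2); the robot touches nothing.
It fails at once if the cover is lifted or swung further open (value of joint cover above 0.85 rad).
It fails at once if something else on the bench is moved more than 2 cm or picked up (distance of any of beaker, hex_key, bench_timer, petri_dish, screwdriver from where it was at the start of the episode above 0.02 m).
It also fails if it takes over 51 s, if anything falls off the work surface, if the arm or the gripper's body presses on something with over 40 N, if the wrist force passes 120 N, or if a joint passes its speed limit or range.

ROBOT

A 6-joint arm with a two-finger parallel gripper is mounted at the origin on a cart in front of the work surface, level with it; the furniture and walls round the work are solid. World frame = base frame: x ahead of the robot, y to its left, z up, the work surface at z = 0. Lengths are in mm, angles in rad, forces in N, time in s.
With the tool pointing down it reaches from about 350 to 925 mm from the base axis. Payload 6.4 kg.
Tool frame: the origin (TCP) lies midway between the tips of the shut fingers; the grasp point (between the pads) lies 19 mm behind it; z points along the fingers, y is the line along which they close (so a half turn about z gives the same grasp; the last joint's range is limited). The gripper opens to 85 mm and grips with 20 to 120 N. Pads are 22 mm wide; open, the fingers measure 114 mm over their backs; the gripper's body (76 mm by 85 mm) begins 54 mm behind the grasp point. The pads swing forward as they close: fully open they stand 13 mm farther back than shut.
Start: joints at [1.061, 0.245, 1.558, -0, 1.339, -0.174], TCP at [214.188, 613.708, 192.99] pointing down, gripper open.
Joint ranges: [-3.13, 3.13], [-1.02, 2.26], [0.13, 2.54], [-0.95, 4.09], [0.21, 2.88], [-2.74, 2.74]. Speed limits (rad/s): [2.57, 2.57, 3.14, 3.14, 3.14, 3.14].

INTERFACE

Orientations are given as a 3x3 rotation matrix whose columns are the frame's x, y, z axes.
In Python, from bench import read_state, grab_frame, camera_model, finish_job gives the robot as it stands.
- The arm moves only by the tool send_rows, never from a script. Its argument "steps" is a list of rows, each an object of numbers: "dx", "dy", "dz": the shift along the tool's x, y, z in mm; "twist": the turn about the tool's z in degrees; "claw": the finger opening in mm, from 0 to 85.4. In form: [{"dx": .., "dy": .., "dz": .., "twist": .., "claw": ..}, ...]. A call has 1 to 20 rows; each row is the pose to reach, as a shift and turn from the pose commanded when the call began, along the tool's axes at that moment; what a row does not reach only later rows make up. A row lasts 1/10 s, in which the tool goes at most 50 mm and 8.59 degrees, less where a joint would pass 70% of its speed; a pose out of reach is approached as far as the arm can. A call with a gripper value outside its range is refused whole. The fingers move at their own pace and stop on an object; "grip_force" is the grip in N (left out, the last holds). Time passes only in rows, so rows that repeat a pose let the fingers close. It gives the time, the measured TCP pose, the force, the opening and the grip force at its end, in the units of the state.
- read_state(): the state, without advancing time (a new reading comes with each control period).
- grab_frame(name): name is "scene" or "top"; returns the picture (400x640x3 uint8, blue, green, red); there is no depth.
- camera_model(name): a dict with "intrinsics" (3x3 intrinsics, pixels), "D" ([k1, k2, p1, p2, k3] as OpenCV has them; the pictures are not rectified), "view" (4x4, takes a point from world to camera coordinates). Camera axes: x right, y up, looking along -z (the intrinsics and any distortion apply to the point x, -y, -z); pixel columns grow to the right and rows downward; lengths in mm; the calibration is good to about 2 mm. A picture is of the moment at which its call begins. camera_model takes no time and is no camera call.
- finish_job(): hands the job in; it is judged then, once.
The state is a dict: "time": time; "joints": joint angles; "joint_velocities": joint speeds; "joint_efforts": joint torques, N m; "ee_pos": TCP position; "tool_rot": TCP orientation; "wrist_force": force on the tool from outside, world axes, zero at the start; "wrist_torque": the same for the moment, N m; "finger_gap": finger opening in mm; "grip_force": force on a finger pad.
Only numpy, scipy, OpenCV 4.12 (cv2) and the standard library are available. Lean on these libraries where they do the work, as an engineer would, in place of code of your own. Each camera call takes 0.05 s, during which the arm holds its last target. There are 200 camera calls.

## Working session

There is one attempt and no reset: what is moved stays moved. The work goes in short steps, Python scripts to look and compute and a tool call to move; the robot and the scene stay as the last step left them, time stands still between calls to the robot, and variables do not carry over. Pictures are saved under pics/ and viewed, at most 10 in all, crops included, and the job is handed in when it is done.

Besides the shell and the picture viewer there is one more tool, called after "Call:" by a JSON object that holds its "method" and its "body". send_rows: Moves the arm, as the interface text tells. Its arguments: {"type":"object","properties":{"steps":{"type":"array"},"grip_force":{"type":"number"}},"required":["steps"]}

```bash
mkdir -p pics
python3 - <<'E'
from bench import *
import cv2,numpy as np
for n in("scene","top"):
    cv2.imwrite(f"pics/{n}0.png",grab_frame(n)); m=camera_model(n); print(n,np.round(m["intrinsics"],1).tolist(),np.round(m["D"],3),np.round(m["view"],3).tolist())
s=read_state(); print(s)
E
```

```text
scene [[378.5, 0.0, 319.3], [0.0, 378.5, 196.0], [0.0, 0.0, 1.0]] [0.001 0.    0.    0.    0.   ] [[0.905, -0.424, 0.016, -384.042], [0.253, 0.569, 0.782, -137.06], [-0.341, -0.704, 0.623, -1224.0], [0.0, 0.0, 0.0, 1.0]]
top [[395.4, 0.0, 318.1], [0.0, 395.4, 200.7], [0.0, 0.0, 1.0]] [0.027 0.    0.    0.    0.   ] [[0.005, -1.0, -0.006, -39.192], [0.997, 0.004, 0.083, -393.719], [-0.083, -0.007, 0.996, -1376.447], [0.0, 0.0, 0.0, 1.0]]
{'time': 0.1, 'joints': array([ 1.06090464e+00,  2.45742906e-01,  1.55889757e+00,  2.96014785e-05,
        1.33870122e+00, -1.74098557e-01]), 'joint_velocities': array([ 0.00054703, -0.00380238, -0.00159818,  0.00085726,  0.00366674,
        0.00265249]), 'joint_efforts': array([-9.65286490e-04, -4.30674255e+01, -3.27127469e+01, -1.58024004e-04,
        2.82475943e-03,  4.37654862e-06]), 'ee_pos': array([213.89100818, 613.19921499, 191.98849194]), 'tool_rot': array([[-9.44146858e-01,  3.29523804e-01, -8.78818716e-04],
       [ 3.29524809e-01,  9.44145705e-01, -1.51249550e-03],
       [ 3.31329646e-04, -1.71761044e-03, -9.99998470e-01]]), 'wrist_force': array([-0.18746948,  0.33367053, -0.70428894]), 'wrist_torque': array([-0.00632423,  0.03682227,  0.01348249]), 'grip_force': 0.0, 'finger_gap': 85.36040974825455}
```

View pics/scene0.png

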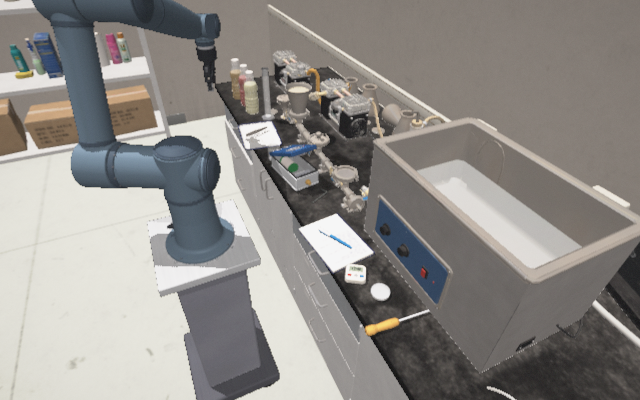

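View pics/top0.png

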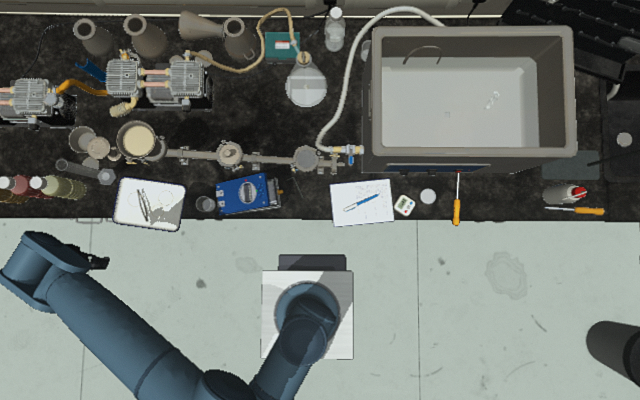

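The housing with the raised blue cover is at about (245,193) in top and (295,165) in scene. I'll enlarge both.

Run:
```python
import cv2,numpy as np
a=cv2.imread("pics/top0.png")[160:230,185:315]; b=cv2.imread("pics/scene0.png")[130:200,245:345]
a=cv2.resize(a,None,fx=6,fy=6,interpolation=cv2.INTER_CUBIC)[:290*2]
cv2.imwrite("pics/ta.png",a)
b=cv2.resize(b,None,fx=8,fy=8,interpolation=cv2.INTER_CUBIC); cv2.imwrite("pics/sb.png",b)
```

```text
(no output)
```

View pics/ta.png

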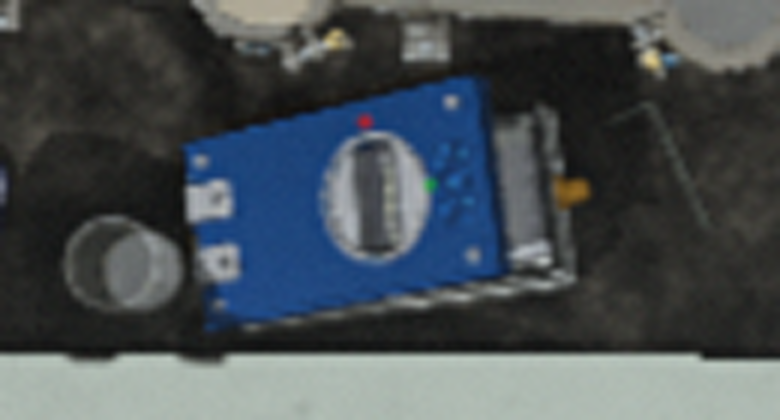

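View pics/sb.png

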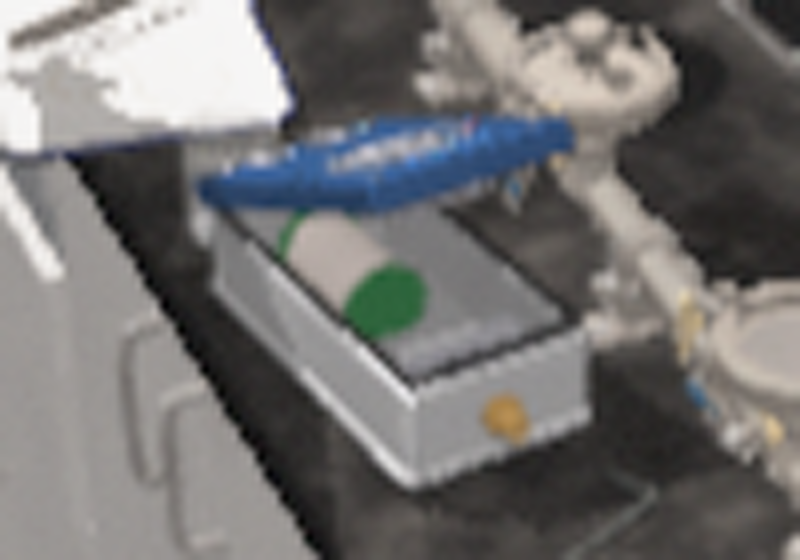

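The cover's hinge edge runs (185,145)-(205,328) in the top crop, and its free edge (473,77)-(503,275). The slot lies across the cover, centred near (376,196). The scene crop shows the cover corners at (575,122), (372,187), (203,182) and (375,118). The beaker is beside the hinge end and the hex key past the free end.

```bash
cat > h.py <<'E'
import numpy as np,cv2
from bench import *
def ray(n,u,v):
    m=camera_model(n);K=np.array(m["intrinsics"]);V=np.array(m["view"])
    p=cv2.undistortPoints(np.array([[[u,v]]],float),K,np.array(m["D"]))[0,0]
    R=V[:3,:3];c=-R.T@V[:3,3];d=R.T@np.array([p[0],-p[1],-1]);return c,d/np.linalg.norm(d)
def onz(n,u,v,z):
    c,d=ray(n,u,v);return c+d*(z-c[2])/d[2]
def tri(a,b):
    c1,d1=ray("top",*a);c2,d2=ray("scene",*b)
    s=np.linalg.lstsq(np.c_[d1,-d2],c2-c1,rcond=None)[0]
    p,q=c1+s[0]*d1,c2+s[1]*d2;return (p+q)/2,np.linalg.norm(p-q)
T=lambda x,y:((x+.5)/6-.5+185,(y+.5)/6-.5+160)
S=lambda x,y:((x+.5)/8-.5+245,(y+.5)/8-.5+130)
E
python3 - <<'E'
from h import *
np.set_printoptions(precision=1,suppress=True)
P={}
for k,a,b in[("freefar",(473,77),(575,122)),("freenear",(503,275),(372,187)),("hingenear",(205,328),(203,180)),("hingefar",(185,145),(375,118)),("red",(365,122),(468,127))]:
    p,e=tri(T(*a),S(*b));print(k,p,e)
for k,a in[("hf",(185,145)),("hn",(205,328))]:print(k,onz("top",*T(*a),75))
# housing bottom free corners, z=~5
for k,a in[("hbase near",(415,485)),("base far",(590,410))]:print(k,onz("scene",*S(*a),3))
for k,a in[("rim near",(415,380)),("rim far",(580,322)),]:print(k,onz("scene",*S(*a),62))
for k,a in[("slot c z100",(376,196)),("pad",(458,180))]:print(k,onz("top",*T(*a),115))
c,d=ray("top",*T(376,196));print("slot ray",c,d)
print("beaker",onz("top",*T(145,268),0),"hex",[onz("top",*T(*q),3) for q in((610,122),(650,103),(708,225))])
E
```

```text
freefar [471.8 135.  162.6] 2.1176791689136216
freenear [366.3 117.5 164.5] 0.8887696436348371
hingenear [343.3 296.4  71.8] 2.959277695509815
hingefar [443.7 310.1  76.1] 2.451382618906264
red [449.1 198.7 130.7] 3.951966554707584
hf [445. 310.  75.]
hn [341.7 296.1  75. ]
hbase near [378.9 106.7   3. ]
base far [479.6 127.5   3. ]
rim near [381.  108.6  62. ]
rim far [470.2 120.5  62. ]
slot c z100 [412.4 194.3 115. ]
pad [421.3 149.6 115. ]
slot ray [ 277.7  -46.8 1404.2] [ 0.1  0.2 -1. ]
beaker [380.8 351.9   0. ] hex [array([468.9,  76.7,   3. ]), array([480.4,  53. ,   3. ]), array([407.6,  17.9,   3. ])]
```

Call:
{"method": "send_rows", "body": {"steps": [{"dx": 0,"dy": 0,"dz": -38,"twist": 0,"claw": 0},{"dx": -23,"dy": -25,"dz": -38,"twist": 4,"claw": 0},{"dx": -46,"dy": -50,"dz": -38,"twist": 8,"claw": 0},{"dx": -69,"dy": -75,"dz": -38,"twist": 12,"claw": 0},{"dx": -92,"dy": -100,"dz": -38,"twist": 16,"claw": 0},{"dx": -115,"dy": -125,"dz": -38,"twist": 20,"claw": 0},{"dx": -138,"dy": -150,"dz": -38,"twist": 25,"claw": 0},{"dx": -161,"dy": -175,"dz": -38,"twist": 30,"claw": 0},{"dx": -184,"dy": -200,"dz": -38,"twist": 35,"claw": 0},{"dx": -207,"dy": -225,"dz": -38,"twist": 40,"claw": 0},{"dx": -230,"dy": -250,"dz": -38,"twist": 45,"claw": 0},{"dx": -253,"dy": -275,"dz": -38,"twist": 50,"claw": 0},{"dx": -276,"dy": -300,"dz": -38,"twist": 54,"claw": 0},{"dx": -299,"dy": -325,"dz": -38,"twist": 58,"claw": 0},{"dx": -322,"dy": -350,"dz": -38,"twist": 62.4,"claw": 0},{"dx": -336,"dy": -365,"dz": -38,"twist": 62.4,"claw": 0},{"dx": -346,"dy": -376,"dz": -38,"twist": 62.4,"claw": 0},{"dx": -346,"dy": -376,"dz": -38,"twist": 62.4,"claw": 0},{"dx": -346,"dy": -376,"dz": -38,"twist": 62.4,"claw": 0}]}}

```text
time: 2.0
ee_pos: [416.7, 144.9, 230.7]
tool_rot: [[-0.145, 0.989, -0.001], [0.989, 0.145, 0.0], [0.0, -0.001, -1.0]]
wrist_force: [-0.2, 0.1, -0.0]
finger_gap: 0.0
grip_force: 0.0
```

Call:
{"method": "send_rows", "body": {"steps": [{"dx": 0,"dy": 0,"dz": 20,"twist": 0,"claw": 0},{"dx": 0,"dy": 0,"dz": 40,"twist": 0,"claw": 0},{"dx": 0,"dy": 0,"dz": 55,"twist": 0,"claw": 0},{"dx": 0,"dy": 0,"dz": 63,"twist": 0,"claw": 0},{"dx": 0,"dy": 0,"dz": 69,"twist": 0,"claw": 0},{"dx": 0,"dy": 0,"dz": 75,"twist": 0,"claw": 0},{"dx": 0,"dy": 0,"dz": 81,"twist": 0,"claw": 0},{"dx": 0,"dy": 0,"dz": 87,"twist": 0,"claw": 0},{"dx": 0,"dy": 0,"dz": 93,"twist": 0,"claw": 0},{"dx": -1,"dy": 0,"dz": 99,"twist": 0,"claw": 0}]}}

```text
time: 3.0
ee_pos: [417.2, 143.7, 131.6]
tool_rot: [[-0.145, 0.989, 0.0], [0.989, 0.145, 0.0], [-0.0, 0.0, -1.0]]
wrist_force: [0.3, -0.8, 0.2]
finger_gap: 0.5
grip_force: 0.0
```

Run:
```python
from h import *
a=grab_frame("scene")[110:190,245:345];b=grab_frame("top")[150:230,190:290]
cv2.imwrite("pics/c1.png",np.hstack([cv2.resize(i,(400,320),interpolation=cv2.INTER_CUBIC) for i in(a,b)]))
print(read_state()["wrist_force"])
```

```text
[-0.60271772  0.74820307  0.10768065]
```

View pics/c1.png

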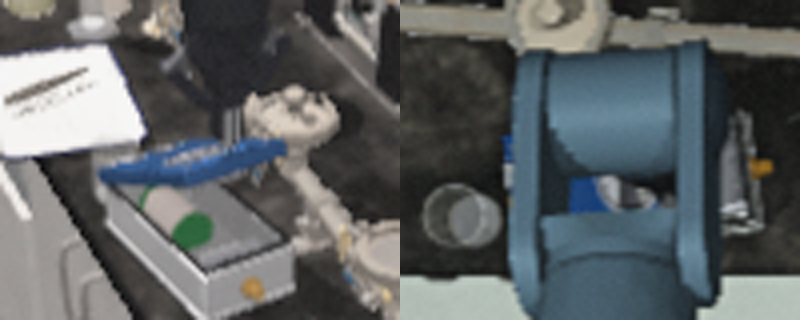

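```bash
cat >> h.py <<'E'
def proj(n,p):
    m=camera_model(n);V=np.array(m["view"]);c=V[:3,:3]@np.array(p)+V[:3,3]
    q=np.array(m["intrinsics"])@[c[0]/-c[2],-c[1]/-c[2],1];return q[:2]
def cover(s,x,th,h=0):
    H=np.array([394.2,297.3]);u=np.array([.144,-.9895]);e=np.array([.9895,.144])
    r=s*np.cos(th)-(13+h)*np.sin(th);z=62+(13+h)*np.cos(th)+s*np.sin(th);q=H+u*r+e*x;return [q[0],q[1],z]
E
python3 - <<'E'
from h import *
for th in(.46,.4,.36,.32):print(th,[((proj("scene",cover(200,x,th))-[245,110])*4).round() for x in(52,-52)],[((proj("top",cover(200,x,th))-[190,150])*4).round() for x in(52,-52)])
print("tip",(proj("scene",[417.2,143.7,131.6])-[245,110])*4)
E
```

```text
0.46 [array([284., 141.]), array([185., 173.])] [array([297.,  90.]), array([313., 219.])]
0.4 [array([288., 154.]), array([189., 186.])] [array([306.,  91.]), array([322., 219.])]
0.36 [array([289., 162.]), array([191., 195.])] [array([311.,  92.]), array([328., 219.])]
0.32 [array([291., 171.]), array([193., 204.])] [array([316.,  93.]), array([333., 220.])]
tip [226.03642397 176.55824703]
```

Run:
```python
from h import *
a=grab_frame("scene")[110:180,250:340]
cv2.imwrite("pics/c2.png",cv2.resize(a,None,fx=8,fy=8,interpolation=cv2.INTER_NEAREST))
s=read_state();print(s["time"],s["wrist_force"],s["wrist_torque"],s["ee_pos"])
```

```text
3.15 [-0.34775525 -0.42501993 -0.20436877] [0.0069788  0.05057311 0.0004507 ] [416.82009898 143.58595476 131.51935177]
```

View pics/c2.png

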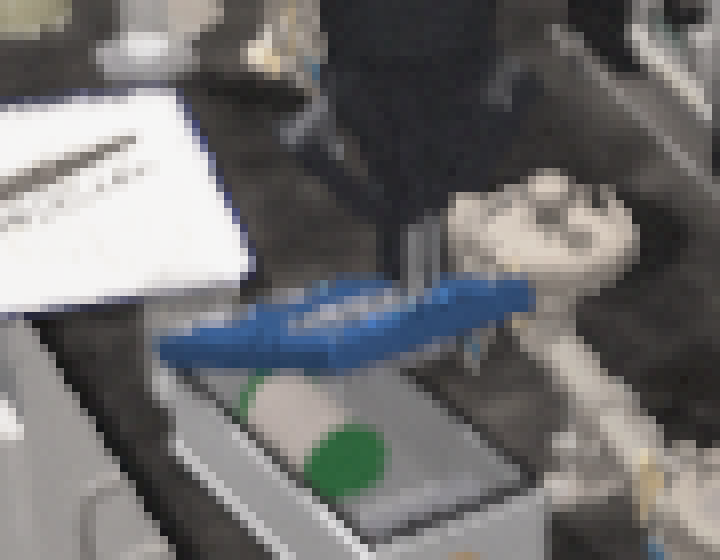

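The cover still looks unmoved, with its far free corner at (316.6,145.6). The fingers vanish behind its free edge near (302.7,147). I'll check the TCP against the camera.

Run:
```python
from h import *
np.set_printoptions(precision=1,suppress=True)
p=np.array([213.9,613.2,192])
print("start tip",proj("scene",p),proj("top",p),"73 up",proj("scene",p+[0,0,73]),proj("top",p+[0,0,73]))
for y in (144,125,110,190):print(y,[proj("scene",[417,y,z]) for z in(131,150,205)])
# blue masks of old/new scene frames
for f in("pics/scene0.png",None):
    a=cv2.imread(f) if f else grab_frame("scene")
    a=a[110:190,245:345];h=cv2.cvtColor(a,cv2.COLOR_BGR2HSV)
    m=cv2.inRange(h,(100,140,60),(125,255,255));ys,xs=np.nonzero(m)
    k=ys>28;xs,ys=xs[k]+245,ys[k]+110
    print(len(xs),xs.mean(),ys.mean(),[ (c,ys[xs==c].min(),ys[xs==c].max()) for c in(275,285,290,295,300,305,310,315)])
```

```text
start tip [214.1  98.1] [104.3 253.7] 73 up [211.3  81.4] [ 90.4 255. ]
144 [array([301.4, 154.3]), array([301.4, 149.8]), array([301.1, 136.5])]
125 [array([303.5, 156.8]), array([303.4, 152.4]), array([303.3, 138.9])]
110 [array([305.1, 158.9]), array([305.1, 154.4]), array([305. , 140.9])]
190 [array([296.6, 148.2]), array([296.5, 143.8]), array([296.2, 130.6])]
208 293.2019230769231 150.92307692307693 [(275, np.int64(151), np.int64(154)), (285, np.int64(152), np.int64(155)), (290, np.int64(147), np.int64(155)), (295, np.int64(151), np.int64(154)), (300, np.int64(149), np.int64(153)), (305, np.int64(145), np.int64(151)), (310, np.int64(146), np.int64(149)), (315, np.int64(146), np.int64(148))]
206 293.20388349514565 150.92233009708738 [(275, np.int64(151), np.int64(154)), (285, np.int64(152), np.int64(155)), (290, np.int64(147), np.int64(155)), (295, np.int64(151), np.int64(154)), (300, np.int64(149), np.int64(153)), (305, np.int64(145), np.int64(151)), (310, np.int64(146), np.int64(149)), (315, np.int64(146), np.int64(148))]
```

Run:
```python
from h import *
a=cv2.imread("pics/scene0.png").astype(int);b=grab_frame("scene").astype(int)
d=abs(a-b).sum(2)
print(d[136:158,296:310])
b2=d>40;ys,xs=np.nonzero(b2[100:170,260:345]);print(ys.max()+100,sorted(zip(ys+100,xs+260))[-15:])
```

```text
[[ 43 113 262 247 270 240 241 157 224 259 103   2   6   5]
 [ 33  94 207 253 201 109  56  95  40 181   2   6   3   3]
 [ 20  66 121 217 214  44  35  87  33 132   5   2   6   5]
 [ 74 263 348 342 279  64  23  90  23 121   2   1   2   6]
 [ 84 339 463 403 315 141  26 159  27 193   5   6   3   5]
 [ 43 219 398 358 289 140  21 158  37 166   4   2   0   8]
 [  2  86 233 287 169  19  79  48  45  69   7   1   4   3]
 [  0  25  97 186  60  82 132  15 130  52   3   9   2   4]
 [  6   4  46 143  84  52 132  50 114  11  12   3   2   0]
 [ 18  18  20  71  76  42  45 122  40  14   3   3   3   2]
 [ 36  35  41  46  45  42  26  60   9   3   5  40  50  31]
 [ 64  55  58  56  27  41  64  34  51  31  45  40  61  34]
 [ 66  60  48  55  57  52 103  73  60  47  46   8   1  13]
 [ 25  25  12  21  67  50  49  41  12   8   5   4  12   0]
 [  1   2   2   4  31  19   5  12   4   2   4   3   3   7]
 [  2   6   8   2   1  11   5   9   2   8   1   3   2   6]
 [  6   5   2   6   4   3   9   9   1   5   2   3   6   1]
 [  2   3   3   9   4   6   2   2   2   4   6   3   2   4]
 [  9   4   6  11   4   2   1   4   2   2   5   9   5   1]
 [  3   2   4   6   2   6   3   8  12   3   3   5  10   3]
 [  7   2   2   6   8   3   7   3   1  15   4   2   2   3]
 [ 10   1   9   4   3   0  10   4   4   3   9   3   4   4]]
169 [(np.int64(168), np.int64(273)), (np.int64(168), np.int64(274)), (np.int64(168), np.int64(275)), (np.int64(168), np.int64(276)), (np.int64(168), np.int64(277)), (np.int64(168), np.int64(278)), (np.int64(169), np.int64(270)), (np.int64(169), np.int64(271)), (np.int64(169), np.int64(272)), (np.int64(169), np.int64(274)), (np.int64(169), np.int64(275)), (np.int64(169), np.int64(276)), (np.int64(169), np.int64(277)), (np.int64(169), np.int64(278)), (np.int64(169), np.int64(279))]
```

Run:
```python
from h import *
np.set_printoptions(precision=1,suppress=True)
for k,a,b in[("base near",(577,288),(415,487)),("barb",(575,190),(507,415)),("hex",(650,103),(655,490))]:print(k,*tri(T(*a),S(*b)))
for k,a,b in[("sd tip",(458,171),(428.5,311)),("sd butt",(456.5,224),(366.5,330)),("dish",(428,196.5),(380,292)),("timer",(404.5,205),(355.5,274)),("paperL",(331,184),(300,222)),("paperR",(393,181),(334,214.5)),("paperbr",(394,221.5),(371.5,246)),("paperbl",(332.5,225.5),(332,270))]:print(k,*tri(a,b))
```

```text
base near [371.2  93.3  13.5] 4.487454519920597
barb [422.6  93.9  39.7] 3.4274304992314724
hex [479.2  53.    6.6] 1.435582572135134
sd tip [ 500.6 -532.3    6.6] 4.192905261664665
sd butt [ 313.3 -518.5   20.1] 2.0960585822177156
dish [ 411.5 -425.8    8.6] 1.1307607150908585
timer [ 380.5 -342.3    9.7] 0.11929017901563822
paperL [391.2 -65.8  -1.9] 132.2275053358055
paperR [ 398.3 -255.2  176.7] 93.97017307651517
paperbr [ 369.6 -317.3  106.9] 117.45085551356273
paperbl [ 361.1 -120.1 -199.8] 111.61046071778661
```

Both cameras agree with the bench (dish, timer and hex key come out at z of about 7–10 mm). But the fingertip ends at about row 147, above the cover, which is higher than the TCP reading implies. I'll go down slowly and watch the force.

Call:
{"method": "send_rows", "body": {"steps": [{"dx": 0,"dy": 0,"dz": 4,"twist": 0,"claw": 0},{"dx": 0,"dy": 0,"dz": 8,"twist": 0,"claw": 0},{"dx": 0,"dy": 0,"dz": 12,"twist": 0,"claw": 0},{"dx": 0,"dy": 0,"dz": 16,"twist": 0,"claw": 0}]}}

```text
time: 3.65
ee_pos: [417.1, 143.7, 115.6]
tool_rot: [[-0.145, 0.989, -0.0], [0.989, 0.145, -0.0], [-0.0, -0.0, -1.0]]
wrist_force: [0.7, -0.3, 0.8]
finger_gap: 0.1
grip_force: 0.2
```

```bash
cat > blue.py <<'E'
from h import *
a=grab_frame("scene")[110:190,245:345];h=cv2.cvtColor(a,cv2.COLOR_BGR2HSV)
m=cv2.inRange(h,(100,140,60),(125,255,255));ys,xs=np.nonzero(m);k=ys>28;xs,ys=xs[k]+245,ys[k]+110
print(len(xs),xs.mean(),ys.mean(),[(c,ys[xs==c].min(),ys[xs==c].max()) for c in(275,285,290,295,300,305,310,315) if (xs==c).any()])
s=read_state();print(s["time"],s["wrist_force"],s["wrist_torque"],s["ee_pos"])
d=abs(a.astype(int)-cv2.imread("pics/scene0.png")[110:190,245:345]).sum(2);print(d[22:46,53:61])
E
python3 blue.py
```

```text
230 292.5739130434783 152.06521739130434 [(275, np.int64(151), np.int64(155)), (285, np.int64(149), np.int64(156)), (290, np.int64(147), np.int64(157)), (295, np.int64(146), np.int64(156)), (300, np.int64(151), np.int64(154)), (305, np.int64(148), np.int64(153)), (310, np.int64(147), np.int64(151)), (315, np.int64(147), np.int64(150))]
3.7 [-0.39065572 -0.83334035  0.02725042] [ 0.03207921 -0.0066522   0.00493388] [416.56576308 143.6686495  114.92106638]
[[ 71 129 282 277 311 387 439 420]
 [ 76 138 267 243 260 385 425 440]
 [279 318 345 241 214 326 398 449]
 [351 361 377 257 238 254 340 419]
 [278 256 274 238 250 198 290 364]
 [211 263 228 218 223 202 215 308]
 [119 230 257 227 206 207 197 238]
 [348 340 317 251 214 232 218 200]
 [456 406 357 326 263 245 197 212]
 [383 365 332 226  79 181 101 170]
 [241 292 184  42  82  55  44  86]
 [121 166  58  79 133  12 129  80]
 [136 145  85  58 133  49 101 109]
 [162 218 168  46  42 140  67 136]
 [330 270 180  85  34 178  96 184]
 [329 340 206 131  81 154 109 133]
 [169 237 240 103 116 122 109  17]
 [102  96 108 103 107  91  82   5]
 [120  95  44  66  68  35  16   7]
 [ 25  62   5  12  18   2   0   9]
 [ 18  10   4   2  10  21  68  51]
 [  3   4  12  23  49  87 123  77]
 [ 28  43  71  85  84  83  51  47]
 [ 81  77  74  47  37  34  71  85]]
```

Call:
{"method": "send_rows", "body": {"steps": [{"dx": 0,"dy": 0,"dz": 4,"twist": 0,"claw": 0},{"dx": 0,"dy": 0,"dz": 8,"twist": 0,"claw": 0},{"dx": 0,"dy": 0,"dz": 12,"twist": 0,"claw": 0},{"dx": 0,"dy": 0,"dz": 16,"twist": 0,"claw": 0},{"dx": 0,"dy": 0,"dz": 20,"twist": 0,"claw": 0}]}}

```text
time: 4.2
ee_pos: [417.1, 143.7, 95.6]
tool_rot: [[-0.145, 0.989, -0.0], [0.989, 0.145, -0.0], [-0.0, -0.0, -1.0]]
wrist_force: [0.3, 0.2, 0.1]
finger_gap: 0.1
grip_force: 0.2
```

Run:
```python
from h import *
a=grab_frame("scene")[100:180,245:345];b=grab_frame("top")[150:230,190:290]
cv2.imwrite("pics/c3.png",np.hstack([cv2.resize(i,(400,320),interpolation=cv2.INTER_CUBIC) for i in(a,b)]))
s=read_state();print(s["wrist_force"],s["wrist_torque"],s["joints"],s["ee_pos"])
```

```text
[ 0.43964071 -0.28374111  0.23191949] [-0.00530945  0.03864096 -0.04587279] [ 7.37043627e-02 -1.44926113e-01  2.15363632e+00  4.84129367e-05
  1.13428722e+00 -7.21893773e-02] [416.56757827 143.67796705  95.24582067]
```

View pics/c3.png

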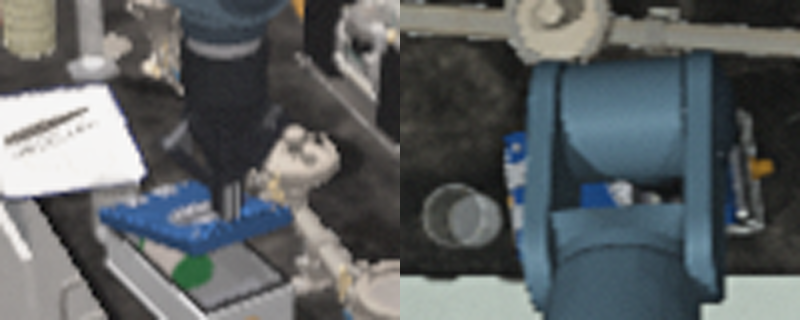

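The push works: the tips rest on the pad side, and the cover's far corner is now at (317.5,153), so the cover is at about 0.31 rad. The true tips seem to be about 30 mm above the reported TCP, so I'll keep going down on feel.

Call:
{"method": "send_rows", "body": {"steps": [{"dx": -2,"dy": 0,"dz": 4,"twist": 0,"claw": 0},{"dx": -4,"dy": 0,"dz": 8,"twist": 0,"claw": 0},{"dx": -6,"dy": 0,"dz": 12,"twist": 0,"claw": 0},{"dx": -8,"dy": 0,"dz": 16,"twist": 0,"claw": 0},{"dx": -10,"dy": 0,"dz": 20,"twist": 0,"claw": 0},{"dx": -12,"dy": 0,"dz": 24,"twist": 0,"claw": 0},{"dx": -13,"dy": 0,"dz": 28,"twist": 0,"claw": 0},{"dx": -14,"dy": 0,"dz": 32,"twist": 0,"claw": 0},{"dx": -15,"dy": 0,"dz": 36,"twist": 0,"claw": 0}]}}

```text
time: 5.2
ee_pos: [419.3, 128.8, 59.6]
tool_rot: [[-0.145, 0.989, -0.0], [0.989, 0.145, 0.0], [0.0, -0.0, -1.0]]
wrist_force: [-0.0, -0.5, 0.1]
finger_gap: -0.3
grip_force: 0.1
```

Run:
```python
from h import *
a=grab_frame("scene")[100:180,245:345]
cv2.imwrite("pics/c4.png",cv2.resize(a,(600,480),interpolation=cv2.INTER_CUBIC))
h=cv2.cvtColor(a,cv2.COLOR_BGR2HSV);m=cv2.inRange(h,(100,140,60),(125,255,255));m[:40]=0
ys,xs=np.nonzero(m);ys+=100;xs+=245
print("right",[(c,ys[xs==c].min(),ys[xs==c].max()) for c in range(288,325,3) if (xs==c).any()])
for th in(.3,.2,.1,.05,.03,0):print(th,[proj("scene",cover(200,x,th)).round(1) for x in(52,-52)],[proj("scene",cover(200,x,th,-13)).round(1) for x in(52,-52)])
s=read_state();print(s["wrist_force"],s["ee_pos"])
```

```text
right [(288, np.int64(151), np.int64(168)), (291, np.int64(152), np.int64(170)), (294, np.int64(165), np.int64(172)), (297, np.int64(149), np.int64(172)), (300, np.int64(165), np.int64(171)), (303, np.int64(166), np.int64(170)), (306, np.int64(166), np.int64(169)), (309, np.int64(157), np.int64(168)), (312, np.int64(159), np.int64(167)), (315, np.int64(163), np.int64(166)), (318, np.int64(163), np.int64(165))]
0.3 [array([318. , 153.7]), array([293.5, 162. ])] [array([318.6, 157. ]), array([294.1, 165.4])]
0.2 [array([318.9, 158.9]), array([294.5, 167.3])] [array([319.2, 162.1]), array([294.9, 170.6])]
0.1 [array([319.4, 163.8]), array([295.2, 172.4])] [array([319.6, 166.9]), array([295.5, 175.5])]
0.05 [array([319.6, 166.2]), array([295.5, 174.8])] [array([319.6, 169.2]), array([295.7, 177.9])]
0.03 [array([319.6, 167.2]), array([295.6, 175.8])] [array([319.6, 170.1]), array([295.7, 178.8])]
0 [array([319.7, 168.6]), array([295.7, 177.2])] [array([319.6, 171.4]), array([295.8, 180.1])]
[-0.46277944 -0.3339338  -0.57609157] [418.78909735 128.65388608  59.02167582]
```

Call:
{"method": "send_rows", "body": {"steps": [{"dx": 0,"dy": 0,"dz": 4,"twist": 0,"claw": 0},{"dx": 0,"dy": 0,"dz": 8,"twist": 0,"claw": 0},{"dx": 0,"dy": 0,"dz": 12,"twist": 0,"claw": 0},{"dx": 0,"dy": 0,"dz": 15,"twist": 0,"claw": 0}]}}

```text
time: 5.65
ee_pos: [419.2, 128.9, 44.6]
tool_rot: [[-0.145, 0.989, -0.0], [0.989, 0.145, -0.0], [0.0, -0.0, -1.0]]
wrist_force: [-0.2, -0.4, -0.5]
finger_gap: 0.3
grip_force: 0.1
```

```bash
cat > edge.py <<'E'
from h import *
a=grab_frame("scene")[100:190,245:345]
h=cv2.cvtColor(a,cv2.COLOR_BGR2HSV);m=cv2.inRange(h,(100,140,60),(125,255,255));m[:40]=0
ys,xs=np.nonzero(m);ys+=100;xs+=245
print("bottom",[(c,ys[xs==c].max()) for c in range(288,325,3) if (xs==c).any()])
s=read_state();print(s["wrist_force"],s["ee_pos"],s["joint_efforts"])
E
python3 edge.py
```

```text
bottom [(288, np.int64(170)), (291, np.int64(173)), (294, np.int64(176)), (297, np.int64(176)), (300, np.int64(175)), (303, np.int64(174)), (306, np.int64(173)), (309, np.int64(172)), (312, np.int64(171)), (315, np.int64(170)), (318, np.int64(168))]
[-0.5807359   0.71534066 -1.76516746] [418.78242988 128.86580486  44.17165506] [ 1.47898123e-01 -2.53727996e+01 -2.80553180e+01  9.29873582e-03
 -3.67633451e-02  4.33655059e-04]
```

View pics/c4.png

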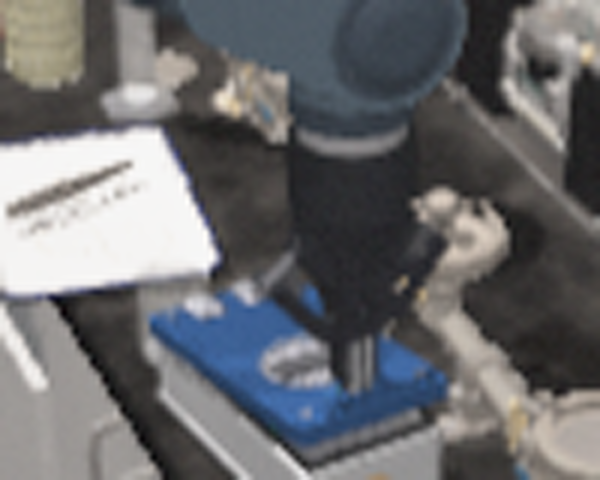

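Call:
{"method": "send_rows", "body": {"steps": [{"dx": 0,"dy": 0,"dz": 2,"twist": 0,"claw": 0},{"dx": 0,"dy": 0,"dz": 4,"twist": 0,"claw": 0},{"dx": 0,"dy": 0,"dz": 6,"twist": 0,"claw": 0},{"dx": 0,"dy": 0,"dz": 8,"twist": 0,"claw": 0},{"dx": 0,"dy": 0,"dz": 8,"twist": 0,"claw": 0}]}}

```text
time: 6.2
ee_pos: [419.3, 128.9, 36.8]
tool_rot: [[-0.145, 0.989, -0.0], [0.989, 0.145, 0.0], [0.0, -0.0, -1.0]]
wrist_force: [-0.1, -0.3, 0.6]
finger_gap: -0.0
grip_force: 0.0
```

```bash
python3 edge.py
```

```text
bottom [(288, np.int64(172)), (291, np.int64(175)), (294, np.int64(178)), (297, np.int64(178)), (300, np.int64(177)), (303, np.int64(176)), (306, np.int64(175)), (309, np.int64(174)), (312, np.int64(172)), (315, np.int64(171)), (318, np.int64(170))]
[ 0.60286288  0.06387487 -0.45591799] [419.22101962 128.88862138  36.91125741] [-1.42335394e-02 -2.48885268e+01 -2.68243003e+01 -1.01781778e-03
 -1.38855996e-02  1.56820357e-05]
```

Call:
{"method": "send_rows", "body": {"steps": [{"dx": 0,"dy": 0,"dz": 1,"twist": 0,"claw": 0},{"dx": 0,"dy": 0,"dz": 2,"twist": 0,"claw": 0},{"dx": 0,"dy": 0,"dz": 3,"twist": 0,"claw": 0},{"dx": 0,"dy": 0,"dz": 4,"twist": 0,"claw": 0}]}}

```text
time: 6.65
ee_pos: [419.7, 128.9, 36.1]
tool_rot: [[-0.146, 0.989, -0.002], [0.989, 0.146, -0.001], [-0.0, -0.002, -1.0]]
wrist_force: [-14.8, -1.2, 35.5]
finger_gap: 0.2
grip_force: 17.7
```

```bash
python3 edge.py
```

```text
bottom [(288, np.int64(172)), (291, np.int64(175)), (294, np.int64(178)), (297, np.int64(178)), (300, np.int64(177)), (303, np.int64(176)), (306, np.int64(175)), (309, np.int64(174)), (312, np.int64(173)), (315, np.int64(172)), (318, np.int64(171))]
[-14.72277562  -1.65275237  30.11456736] [419.66476397 128.89572615  36.20466677] [-1.10777266e+00 -1.49593806e+01 -2.23170662e+01  2.63946662e-01
 -3.78769711e+00  1.10900732e-03]
```

A stiff contact appeared (30 N with a sideways component). I'll back off a little and look.

Call:
{"method": "send_rows", "body": {"steps": [{"dx": 0,"dy": 0,"dz": -3,"twist": 0,"claw": 0},{"dx": 0,"dy": 0,"dz": -5,"twist": 0,"claw": 0}]}}

```text
time: 6.9
ee_pos: [419.6, 128.9, 38.4]
tool_rot: [[-0.145, 0.989, 0.001], [0.989, 0.145, 0.0], [-0.0, 0.001, -1.0]]
wrist_force: [0.5, 0.1, -0.4]
finger_gap: -0.1
grip_force: 0.0
```

```bash
python3 edge.py
python3 - <<'E'
from h import *
a=grab_frame("scene")[115:190,265:340];b=grab_frame("top")[150:230,200:280]
cv2.imwrite("pics/c5.png",np.hstack([cv2.resize(i,(400,400),interpolation=cv2.INTER_CUBIC) for i in(a,b)]))
E
```

```text
bottom [(288, np.int64(172)), (291, np.int64(175)), (294, np.int64(178)), (297, np.int64(178)), (300, np.int64(177)), (303, np.int64(176)), (306, np.int64(175)), (309, np.int64(174)), (312, np.int64(173)), (315, np.int64(170)), (318, np.int64(170))]
[0.57233782 0.3563125  0.37262159] [419.60019187 128.92460278  38.41528355] [-8.34014802e-02 -2.47053820e+01 -2.65314424e+01 -8.82891967e-03
  3.65723006e-02  2.58987643e-05]
```

View pics/c5.png

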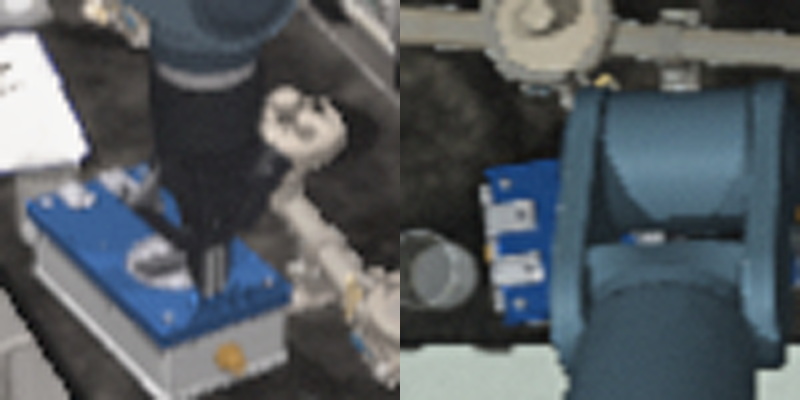

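The cover is down near its seal at about 0.03 rad. The gripper's right knuckle, c5 (272,165), is close to the pipe valve at c5 (300,110). I'll locate that clutter.

Run:
```python
from h import *
np.set_printoptions(precision=1,suppress=True)
for k,a,b in[("valve top",(231,153),(318.5,135)),("valve2?",(229.5,152.5),(321,137))]:print(k,*tri(a,b))
for k,a in[("bracket",(425,40)),("bits",(335,40)),("bits2",(300,55)),("bits3",(250,45))]:print(k,onz("top",*T(*a),60),onz("top",*T(*a),0))
print(proj("scene",[419.6,128.9,75]),proj("scene",[419.6,128.9,38]))
for q in((57,8,88),(45,7,60)):print(proj("scene",np.array([419.6,128.9,75])+q))
```

```text
valve top [537.  247.6 130.7] 4.83241173828918
valve2? [546.2 254.4 115.5] 4.689397680615321
bracket [508.  178.2  60. ] [518.3 188.3   0. ]
bits [507.8 229.7  60. ] [518.1 242.1   0. ]
bits2 [499.  249.6  60. ] [508.9 262.8   0. ]
bits3 [504.7 278.3  60. ] [514.8 292.8   0. ]
[303.9 168.9] [303.9 176.9]
[317.1 144.2]
[314.2 151.6]
```

Call:
{"method": "send_rows", "body": {"steps": [{"dx": 0,"dy": 0,"dz": -30,"twist": 0,"claw": 0},{"dx": 0,"dy": 0,"dz": -70,"twist": 0,"claw": 0},{"dx": -40,"dy": 0,"dz": -100,"twist": 0,"claw": 10},{"dx": -80,"dy": 0,"dz": -110,"twist": 0,"claw": 18},{"dx": -120,"dy": 0,"dz": -110,"twist": 0,"claw": 18},{"dx": -160,"dy": 0,"dz": -110,"twist": 0,"claw": 18},{"dx": -200,"dy": 0,"dz": -110,"twist": 0,"claw": 18},{"dx": -200,"dy": 0,"dz": -110,"twist": 0,"claw": 18},{"dx": -200,"dy": 0,"dz": -110,"twist": 0,"claw": 18}]}}

```text
time: 7.95
ee_pos: [448.0, -69.4, 147.4]
tool_rot: [[-0.143, 0.99, -0.001], [0.99, 0.143, 0.001], [0.001, -0.001, -1.0]]
wrist_force: [-0.7, 0.1, -0.4]
finger_gap: 17.9
grip_force: 0.0
```

Run:
```python
from h import *
S_=grab_frame("scene");T_=grab_frame("top");cv2.imwrite("pics/s6f.png",S_);cv2.imwrite("pics/t6f.png",T_)
a=S_[130:190,265:345];b=T_[160:220,200:300]
a=cv2.resize(a,(480,360),interpolation=cv2.INTER_CUBIC);b=cv2.resize(b,(600,360),interpolation=cv2.INTER_CUBIC)
o=np.zeros((600,800,3),np.uint8);o[:240,:320]=cv2.resize(a,(320,240));o[240:,200:]=b;cv2.imwrite("pics/c6.png",o)
```

```text
(no output)
```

View pics/c6.png

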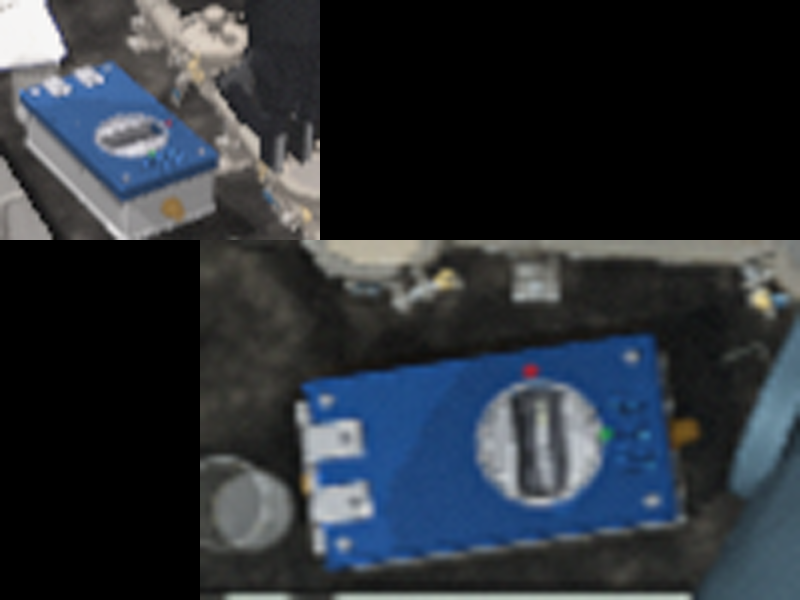

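c6 shows the cover lying down with the disc centre at c6 (541,443), top pixel (256.8,193.9). The slot runs across the cover, and the cover corners are clear. I'll compute the slot position and the TCP offset from the visible tips.

```bash
python3 - <<'E'
from h import *
np.set_printoptions(precision=1,suppress=True)
t=cv2.imread("pics/t6f.png");s=cv2.imread("pics/s6f.png")
G=lambda x,y:((x-200+.5)/6-.5+200,(y-240+.5)/6-.5+160)
for k,q in dict(hf=(303,384),ff=(653,335),fn=(683,520),hn=(328,568),disc=(541,443.5),red=(531,371),green=(605,435)).items():print(k,onz("top",*G(*q),75),onz("top",*G(*q),80))
# disc: low-saturation bright blob inside blue hull
h=cv2.cvtColor(t,cv2.COLOR_BGR2HSV);m=cv2.inRange(h,(100,120,40),(125,255,255));m[:,:215]=0;m[:,290:]=0;m[:170]=0;m[222:]=0
c=max(cv2.findContours(m,cv2.RETR_EXTERNAL,cv2.CHAIN_APPROX_NONE)[0],key=cv2.contourArea)
r=cv2.minAreaRect(c);print("rect",r,onz("top",*r[0],75));
hull=np.zeros_like(m);cv2.fillPoly(hull,[c],255)
hole=cv2.bitwise_and(hull,cv2.bitwise_not(m));n,l,st,ce=cv2.connectedComponentsWithStats(hole)
for i in range(1,n):
    if st[i,4]>60:
        print("hole",st[i],ce[i],onz("top",*ce[i],75))
        g=cv2.cvtColor(t,cv2.COLOR_BGR2GRAY);x0,y0,w,hh,_=st[i];print(g[y0:y0+hh,x0:x0+w])
e=np.array([448,-69.4,147.4]);d=np.array([.99,.143,0])*16
for dz in(0,20,36,50):print(dz,[proj("scene",e+[0,0,dz]+k*d) for k in(-1,1)])
g=cv2.cvtColor(s,cv2.COLOR_BGR2GRAY);print(g[158:182,328:348])
for th in(.05,.03,0):print(th,[proj("scene",cover(200,x,th)).round(1) for x in(52,-52)],[proj("scene",cover(200,x,th,-13)).round(1) for x in(52,-52)])
E
python3 edge.py
```

```text
hf [445.6 305.5  75. ] [444.9 304.1  80. ]
ff [474.3 108.5  75. ] [473.6 107.9  80. ]
fn [369.6  90.2  75. ] [369.2  89.6  80. ]
hn [341.8 288.8  75. ] [341.5 287.5  80. ]
disc [412.4 170.7  75. ] [411.9 169.9  80. ]
red [453.5 177.1  75. ] [452.9 176.2  80. ]
green [417.4 134.7  75. ] [416.9 134.   80. ]
rect ((247.99996948242188, 194.5), (31.819807052612305, 58.97270965576172), 81.8698959350586) [408.9 199.1  75. ]
hole [246 180  23  25 372] [256.2 193.1] [413.6 171.6  75. ]
[[ 61  56  60  59  59  60  60  60  62  64  58  56  56  57  59  60  59  59
   57  59  59  57  61]
 [ 61  57  60  60  59  57  59  63  73  74  63  57  59  57  60  56  59  61
   61  59  60  61  59]
 [ 60  58  57  59  57  58  54  61  70  72  63  59  54  59  57  52  56  60
   62  60  59  59  60]
 [ 58  60  59  56  57  57  66  77  95 104 102  96  86  75  67  60  56  54
   61  58  60  62  62]
 [ 63  59  58  54  62  87 128 136 110  92  92  92 109 135 137 111  75  56
   56  58  60  61  61]
 [ 59  58  58  75 120 125  94  77  58  64  75  77  73  76 105 142 134  89
   61  56  57  59  56]
 [ 59  57  76 118 142 106  51  59  6
[... 4069 characters left out ...]
66.2]), array([295.5, 174.8])] [array([319.6, 169.2]), array([295.7, 177.9])]
0.03 [array([319.6, 167.2]), array([295.6, 175.8])] [array([319.6, 170.1]), array([295.7, 178.8])]
0 [array([319.7, 168.6]), array([295.7, 177.2])] [array([319.6, 171.4]), array([295.8, 180.1])]
bottom [(288, np.int64(172)), (291, np.int64(175)), (294, np.int64(178)), (297, np.int64(178)), (300, np.int64(177)), (303, np.int64(176)), (306, np.int64(174)), (309, np.int64(173)), (312, np.int64(173)), (315, np.int64(170)), (318, np.int64(170))]
[ 0.21274424 -0.35045957 -0.56437448] [448.01270291 -67.95637171 147.54232562] [-4.83389497e-01 -2.33136123e+01 -3.14592791e+01 -1.21255187e-02
 -4.84462740e-03  2.15787208e-03]
```

Call:
{"method": "send_rows", "body": {"steps": [{"dx": 40,"dy": 0,"dz": 0,"twist": 0,"claw": 18},{"dx": 80,"dy": 0,"dz": 0,"twist": 0,"claw": 18},{"dx": 120,"dy": 0,"dz": 0,"twist": 2,"claw": 18},{"dx": 160,"dy": -1,"dz": 0,"twist": 2,"claw": 18},{"dx": 200,"dy": -1,"dz": 10,"twist": 2,"claw": 18},{"dx": 230,"dy": -1,"dz": 30,"twist": 2,"claw": 18},{"dx": 242,"dy": -1,"dz": 60,"twist": 2,"claw": 18},{"dx": 242,"dy": -1,"dz": 80,"twist": 2,"claw": 18},{"dx": 242,"dy": -1,"dz": 90,"twist": 2,"claw": 18},{"dx": 242,"dy": -1,"dz": 90,"twist": 2,"claw": 18},{"dx": 242,"dy": -1,"dz": 90,"twist": 2,"claw": 18}]}}

```text
time: 9.2
ee_pos: [412.8, 170.5, 58.8]
tool_rot: [[-0.111, 0.994, 0.001], [0.994, 0.111, 0.0], [0.0, 0.001, -1.0]]
wrist_force: [0.5, -0.4, -0.2]
finger_gap: 18.1
grip_force: 0.0
```

Call:
{"method": "send_rows", "body": {"steps": [{"dx": 0,"dy": -1,"dz": 6,"twist": 0,"claw": 18},{"dx": 0,"dy": -1,"dz": 12,"twist": 0,"claw": 18},{"dx": 0,"dy": -1,"dz": 15,"twist": 0,"claw": 18},{"dx": 0,"dy": -1,"dz": 18,"twist": 0,"claw": 18},{"dx": 0,"dy": -1,"dz": 21,"twist": 0,"claw": 18}]}}

```text
time: 9.7
ee_pos: [411.3, 170.1, 36.8]
tool_rot: [[-0.111, 0.994, 0.0], [0.994, 0.111, 0.0], [0.0, 0.0, -1.0]]
wrist_force: [0.1, -0.0, 0.6]
finger_gap: 18.3
grip_force: 0.0
```

```bash
python3 edge.py
```

```text
bottom [(288, np.int64(172)), (291, np.int64(175)), (294, np.int64(178)), (297, np.int64(178)), (300, np.int64(177)), (303, np.int64(176)), (306, np.int64(175)), (309, np.int64(174)), (312, np.int64(173)), (315, np.int64(172)), (318, np.int64(171))]
[-0.83626631 -0.62304303 -0.02324899] [410.87180256 170.04127296  36.3372901 ] [ 1.41499685e-01 -2.64347416e+01 -2.77517295e+01  1.28527929e-02
 -5.21548279e-02 -6.15881686e-05]
```

Call:
{"method": "send_rows", "body": {"steps": [{"dx": 0,"dy": 0,"dz": 1,"twist": 0,"claw": 18},{"dx": 0,"dy": 0,"dz": 2,"twist": 0,"claw": 18},{"dx": 0,"dy": 0,"dz": 3,"twist": 0,"claw": 18},{"dx": 0,"dy": 0,"dz": 4,"twist": 0,"claw": 18}]}}

```text
time: 10.15
ee_pos: [411.3, 170.2, 33.0]
tool_rot: [[-0.111, 0.994, 0.0], [0.994, 0.111, 0.0], [0.0, 0.0, -1.0]]
wrist_force: [-0.2, 0.1, -0.1]
finger_gap: 17.6
grip_force: 0.0
```

```bash
python3 edge.py
```

```text
bottom [(288, np.int64(172)), (291, np.int64(175)), (294, np.int64(178)), (297, np.int64(178)), (300, np.int64(177)), (303, np.int64(176)), (306, np.int64(175)), (309, np.int64(174)), (312, np.int64(173)), (315, np.int64(171)), (318, np.int64(170))]
[ 0.11287479  0.01556513 -1.32020207] [411.10814517 170.17072823  32.83055985] [ 5.04547858e-02 -2.60327643e+01 -2.69402719e+01  4.26565486e-03
 -1.81053823e-02 -3.01653563e-05]
```

Call:
{"method": "send_rows", "body": {"steps": [{"dx": 0,"dy": 0,"dz": 1,"twist": 0,"claw": 18},{"dx": 0,"dy": 0,"dz": 2,"twist": 0,"claw": 18},{"dx": 0,"dy": 0,"dz": 3,"twist": 0,"claw": 18}]}}

```text
time: 10.5
ee_pos: [411.2, 170.2, 29.9]
tool_rot: [[-0.111, 0.994, -0.0], [0.994, 0.111, 0.0], [0.0, -0.0, -1.0]]
wrist_force: [-0.2, -1.2, 0.1]
finger_gap: 18.2
grip_force: 0.0
```

Call:
{"method": "send_rows", "body": {"steps": [{"dx": 0,"dy": 0,"dz": 1,"twist": 0,"claw": 18},{"dx": 0,"dy": 0,"dz": 2,"twist": 0,"claw": 18}]}}

```text
time: 10.7
ee_pos: [411.2, 170.2, 27.9]
tool_rot: [[-0.111, 0.994, -0.0], [0.994, 0.111, -0.0], [-0.0, -0.0, -1.0]]
wrist_force: [-0.0, 0.4, 1.1]
finger_gap: 18.0
grip_force: 0.0
```

```bash
python3 edge.py
```

```text
bottom [(288, np.int64(172)), (291, np.int64(175)), (294, np.int64(178)), (297, np.int64(178)), (300, np.int64(177)), (303, np.int64(176)), (306, np.int64(175)), (309, np.int64(174)), (312, np.int64(173)), (315, np.int64(172)), (318, np.int64(171))]
[-0.13620597 -0.0368229   0.82516129] [411.049609   170.14581287  27.73310002] [ 5.24980039e-02 -2.62099439e+01 -2.66670406e+01  4.29171123e-03
 -1.75087480e-02 -9.50634558e-06]
```

Call:
{"method": "send_rows", "body": {"steps": [{"dx": 0,"dy": 0,"dz": 1,"twist": 0,"claw": 18},{"dx": 0,"dy": 0,"dz": 2,"twist": 0,"claw": 18}]}}

```text
time: 10.95
ee_pos: [411.3, 170.2, 26.0]
tool_rot: [[-0.111, 0.994, 0.0], [0.994, 0.111, 0.0], [0.0, 0.0, -1.0]]
wrist_force: [-0.0, 0.1, 0.4]
finger_gap: 17.8
grip_force: 0.0
```

Call:
{"method": "send_rows", "body": {"steps": [{"dx": 0,"dy": 0,"dz": 1,"twist": 0,"claw": 18},{"dx": 0,"dy": 0,"dz": 1,"twist": 0,"claw": 18}]}}

```text
time: 11.15
ee_pos: [411.0, 170.1, 24.8]
tool_rot: [[-0.111, 0.994, -0.0], [0.994, 0.111, -0.0], [-0.0, -0.0, -1.0]]
wrist_force: [0.6, -0.6, -0.3]
finger_gap: 18.2
grip_force: 0.0
```

Call:
{"method": "send_rows", "body": {"steps": [{"dx": 0,"dy": 0,"dz": 1,"twist": 0,"claw": 18},{"dx": 0,"dy": 0,"dz": 2,"twist": 0,"claw": 18},{"dx": 0,"dy": 0,"dz": 2,"twist": 0,"claw": 18}]}}

```text
time: 11.45
ee_pos: [411.4, 170.2, 23.8]
tool_rot: [[-0.111, 0.994, -0.0], [0.994, 0.111, -0.0], [-0.0, -0.0, -1.0]]
wrist_force: [-3.2, -1.4, 7.9]
finger_gap: 18.0
grip_force: 3.9
```

```bash
python3 edge.py; python3 -c "
from bench import *
print(read_state()['wrist_torque'])"
```

```text
bottom [(288, np.int64(172)), (291, np.int64(175)), (294, np.int64(178)), (297, np.int64(178)), (300, np.int64(177)), (303, np.int64(176)), (306, np.int64(175)), (309, np.int64(174)), (312, np.int64(173)), (315, np.int64(171)), (318, np.int64(170))]
[-2.80695086 -1.11286875  7.74836507] [411.39994808 170.19888863  23.78043015] [-2.57565072e-01 -2.35311127e+01 -2.50296825e+01  6.22256356e-02
 -8.63584913e-01 -1.14793078e-03]
[-0.08930929  0.5924518  -0.00085384]
```

Firm contact on the slot floor, about 8 N near the tool axis. Now I'll turn clockwise.

Call:
{"method": "send_rows", "body": {"steps": [{"dx": 0,"dy": 0,"dz": 0,"twist": 4,"claw": 18},{"dx": 0,"dy": 0,"dz": 0,"twist": 8,"claw": 18},{"dx": 0,"dy": 0,"dz": 0,"twist": 12,"claw": 18},{"dx": 0,"dy": 0,"dz": 0,"twist": 16,"claw": 18},{"dx": 0,"dy": 0,"dz": 0,"twist": 20,"claw": 18}]}}

```text
time: 12.0
ee_pos: [412.4, 170.9, 23.9]
tool_rot: [[0.239, 0.971, 0.003], [0.971, -0.239, 0.002], [0.002, 0.002, -1.0]]
wrist_force: [0.0, 2.9, 2.2]
finger_gap: 18.0
grip_force: 3.9
```

```bash
cat > st.py <<'E'
from bench import *
s=read_state();print(s['wrist_force'],s['wrist_torque'],s['joints'][5],s['ee_pos'],s['tool_rot'][:2,1])
E
python3 st.py
```

```text
[0.01807322 2.88189602 2.19256143] [ 0.56939098 -0.09774766  0.14136925] 0.3771929133194033 [412.42508472 170.90122397  23.86946275] [ 0.97108969 -0.23870538]
```

Call:
{"method": "send_rows", "body": {"steps": [{"dx": 0,"dy": 0,"dz": 0.5,"twist": 5,"claw": 18},{"dx": 0,"dy": 0,"dz": 0.5,"twist": 10,"claw": 18},{"dx": 0,"dy": 0,"dz": 0.5,"twist": 15,"claw": 18},{"dx": 0,"dy": 0,"dz": 0.5,"twist": 20,"claw": 18},{"dx": 0,"dy": 0,"dz": 0.5,"twist": 25,"claw": 18},{"dx": 0,"dy": 0,"dz": 0.5,"twist": 30,"claw": 18}]}}

```text
time: 12.6
ee_pos: [413.0, 171.3, 23.8]
tool_rot: [[0.693, 0.721, 0.004], [0.721, -0.693, 0.003], [0.004, 0.001, -1.0]]
wrist_force: [1.4, 5.2, 4.1]
finger_gap: 17.9
grip_force: 5.0
```

```bash
python3 st.py; python3 edge.py
```

```text
[1.4198794  5.19450283 4.0589244 ] [ 0.80527508 -0.26119033  0.14773835] 0.901509117869905 [412.97016874 171.34260533  23.83858295] [ 0.72103885 -0.69289387]
bottom [(288, np.int64(172)), (291, np.int64(175)), (294, np.int64(178)), (297, np.int64(178)), (300, np.int64(177)), (303, np.int64(176)), (306, np.int64(174)), (309, np.int64(174)), (312, np.int64(173)), (315, np.int64(171)), (318, np.int64(170))]
[0.42973875 5.43116939 4.40272948] [413.05851243 171.3484499   23.84472584] [ -1.95400514 -24.10717428 -23.31820786  -0.96994523   0.39049803
   0.32248043]
```

Call:
{"method": "send_rows", "body": {"steps": [{"dx": 0,"dy": 0,"dz": 1,"twist": 5,"claw": 18},{"dx": 0,"dy": 0,"dz": 1.5,"twist": 10,"claw": 18},{"dx": 0,"dy": 0,"dz": 1.5,"twist": 15,"claw": 18},{"dx": 0,"dy": 0,"dz": 1.5,"twist": 20,"claw": 18}]}}

```text
time: 13.05
ee_pos: [412.8, 171.3, 23.6]
tool_rot: [[0.898, 0.441, 0.002], [0.441, -0.898, 0.002], [0.003, -0.001, -1.0]]
wrist_force: [-6.8, 3.5, 17.8]
finger_gap: 17.9
grip_force: 10.7
```

```bash
python3 st.py; python3 edge.py
```

```text
[-6.82132458  3.52434981 17.77702434] [0.58328868 1.12249683 0.15046058] 1.250550933319109 [412.80468646 171.32671699  23.55407392] [ 0.44094073 -0.89753576]
bottom [(288, np.int64(172)), (291, np.int64(175)), (294, np.int64(178)), (297, np.int64(178)), (300, np.int64(177)), (303, np.int64(176)), (306, np.int64(175)), (309, np.int64(174)), (312, np.int64(173)), (315, np.int64(172)), (318, np.int64(170))]
[-6.73872946  2.88560905 18.59919071] [412.83072165 171.33539534  23.58811814] [ -2.41630308 -19.64487076 -21.88987613  -0.81779156  -1.4361649
   0.30305028]
```

Call:
{"method": "send_rows", "body": {"steps": [{"dx": 0,"dy": 0,"dz": 0,"twist": 5,"claw": 18},{"dx": 0,"dy": 0,"dz": 0,"twist": 10,"claw": 18},{"dx": 0,"dy": 0,"dz": 0,"twist": 15,"claw": 18},{"dx": 0,"dy": 0,"dz": 0,"twist": 20,"claw": 18}]}}

```text
time: 13.5
ee_pos: [412.6, 171.4, 23.6]
tool_rot: [[0.994, 0.107, 0.001], [0.107, -0.994, 0.002], [0.002, -0.002, -1.0]]
wrist_force: [-7.1, 3.7, 18.8]
finger_gap: 18.1
grip_force: 11.0
```

```bash
python3 st.py; python3 edge.py
```

```text
[-7.08359252  3.70034176 18.76960087] [0.61721007 1.28676716 0.09559883] 1.5996010628857 [412.56126529 171.40228995  23.55608908] [ 0.10733471 -0.99422099]
bottom [(288, np.int64(172)), (291, np.int64(175)), (294, np.int64(178)), (297, np.int64(178)), (300, np.int64(176)), (303, np.int64(176)), (306, np.int64(175)), (309, np.int64(174)), (312, np.int64(173)), (315, np.int64(172)), (318, np.int64(170))]
[-6.30415186  4.11494449 18.86761805] [412.55430164 171.40562216  23.56428095] [ -2.72326738 -19.43674922 -22.04235256  -0.91480589  -1.66201584
   0.30443511]
```

Call:
{"method": "send_rows", "body": {"steps": [{"dx": 0,"dy": 0,"dz": 0,"twist": 3,"claw": 18},{"dx": 0,"dy": 0,"dz": 0,"twist": 6,"claw": 18},{"dx": 0,"dy": 0,"dz": 0,"twist": 6,"claw": 18}]}}

```text
time: 13.85
ee_pos: [412.5, 171.5, 23.6]
tool_rot: [[1.0, 0.005, 0.001], [0.005, -1.0, 0.002], [0.001, -0.002, -1.0]]
wrist_force: [-6.6, 3.1, 19.0]
finger_gap: 18.0
grip_force: 10.6
```

```bash
python3 st.py
```

```text
[-6.55237241  3.05707586 19.04970523] [ 0.58794001  1.25921516 -0.09970369] 1.701844505416902 [412.45914526 171.45939206  23.56490985] [ 0.00522894 -0.99998376]
```

Call:
{"method": "send_rows", "body": {"steps": [{"dx": 0,"dy": 0,"dz": 0,"twist": 2,"claw": 18},{"dx": 0,"dy": 0,"dz": 0,"twist": 4,"claw": 18},{"dx": 0,"dy": 0,"dz": 0,"twist": 4,"claw": 18}]}}

```text
time: 14.15
ee_pos: [412.4, 171.5, 23.6]
tool_rot: [[0.998, -0.064, 0.001], [-0.064, -0.998, 0.002], [0.001, -0.002, -1.0]]
wrist_force: [-6.6, 3.9, 20.1]
finger_gap: 18.0
grip_force: 10.8
```

```bash
python3 st.py; python3 edge.py
```

```text
[-6.61154162  3.89935952 20.08564946] [0.69484367 1.30254917 0.0113139 ] 1.7713140513993078 [412.40180284 171.48996206  23.55037656] [-0.06422247 -0.99793272]
bottom [(288, np.int64(172)), (291, np.int64(175)), (294, np.int64(178)), (297, np.int64(177)), (300, np.int64(177)), (303, np.int64(176)), (306, np.int64(175)), (309, np.int64(174)), (312, np.int64(173)), (315, np.int64(172)), (318, np.int64(170))]
[-7.95842912  4.22945951 19.26150704] [412.43172704 171.47224864  23.56076349] [ -2.88123094 -19.32865441 -22.11963415  -1.00347865  -1.77535292
   0.02570117]
```

Call:
{"method": "send_rows", "body": {"steps": [{"dx": 0,"dy": 0,"dz": 0,"twist": 2,"claw": 18},{"dx": 0,"dy": 0,"dz": 0,"twist": 4,"claw": 18},{"dx": 0,"dy": 0,"dz": 0,"twist": 4,"claw": 18}]}}

```text
time: 14.5
ee_pos: [413.1, 171.2, 23.6]
tool_rot: [[0.991, -0.133, 0.003], [-0.133, -0.991, 0.002], [0.003, -0.002, -1.0]]
wrist_force: [-4.8, 3.7, 16.3]
finger_gap: 17.8
grip_force: 11.7
```

```bash
python3 st.py
python3 - <<'E'
from h import *
t=grab_frame("top");g=cv2.cvtColor(t,cv2.COLOR_BGR2GRAY);print(g[178:208,244:272])
E
```

```text
[-4.79472845  3.66219555 16.33792502] [0.48703278 0.87576969 0.21014026] 1.8406767019133474 [413.13924191 171.22187711  23.60823115] [-0.13288501 -0.99112923]
[[102 104 103 103 106 105 105 106 107 111  95  81  87  90  88  90  74  39
   39  37  36  33  33  41  42  40  47  61]
 [107 106 105 107 107 106 108 108 111  96  75  79  89  91  91  91  72  42
   43  38  35  28  32  37  44  44  56  91]
 [108 108 110 109 112 110 110 111 115  98  72  77  89  90  89  89  76  39
   42  42  35  33  29  40  44  43  47  62]
 [109 113 114 115 116 118 117 118 116 106  85  84  91  88  89  92  75  36
   42  46  39  32  30  38  43  44  46  44]
 [120 116 119 118 122 119 120 121 118  99  82  84  87  90  91  93  71  33
   44  44  39  34  27  36  46  42  43  43]
 [122 122 122 125 122 126 126 126 118 106  86  83  90  90  90  90  70  39
   44  42  36  37  30  36  44  44  45  42]
 [129 129 127 127 127 130 129 131 121 109  96  83  90  87  88  92  73  35
   43  39  39  33  33  33  41  46  43  44]
 [128 128 128 127 128 127 128 130 119 113  99  86  89  88  89  91  72  38
   41  39  38  33  29  32  39  46  44  43]
 [127
[... 1869 characters left out ...]
 80  78  84  85  90  91  93  93  96  95  90  89  98  99 103 103  86  50
   35  35  39  46  62  71  74  73  71  72]
 [ 75  79  84  86  84  88  91  92  94  96  87  87 103 104 104 104  92  54
   38  36  40  44  65  71  72  71  71  71]
 [ 82  80  78  81  86  90  91  94  93  93  78  87 108 106 107 109  97  65
   39  35  36  46  63  74  71  73  75  70]
 [ 80  75  78  74  74  74  76  87  91  83  70  87 109 111 111 113 108  77
   40  35  38  45  61  74  70  74  73  71]
 [ 80  76  75  73  70  66  65  69  77  71  64  90 114 114 115 115 118  89
   40  38  39  42  58  71  65  66  64  66]
 [ 73  73  69  68  65  66  62  58  60  54  51  89 124 117 120 120 125  96
   38  36  35  41  58  75  75  77  67  58]]
```

Call:
{"method": "send_rows", "body": {"steps": [{"dx": 0,"dy": 0,"dz": 0,"twist": 2,"claw": 18},{"dx": 0,"dy": 0,"dz": 0,"twist": 4,"claw": 18},{"dx": 0,"dy": 0,"dz": 0,"twist": 4,"claw": 18}]}}

```text
time: 14.85
ee_pos: [413.1, 171.3, 23.6]
tool_rot: [[0.98, -0.2, 0.003], [-0.2, -0.98, 0.001], [0.003, -0.002, -1.0]]
wrist_force: [-5.6, 3.8, 17.7]
finger_gap: 18.1
grip_force: 25.9
```

```bash
python3 st.py
```

```text
[-5.57676721  3.76491662 17.73330323] [0.57588344 0.85012552 0.72561179] 1.909003571554221 [413.07030173 171.26470327  23.61894459] [-0.19967573 -0.97986015]
```

Torque rises to 0.73 N m, so the stop is reached. I'll relieve the twist, lift straight out, and check.

Call:
{"method": "send_rows", "body": {"steps": [{"dx": 0,"dy": 0,"dz": 0,"twist": -5,"claw": 18},{"dx": 0,"dy": 0,"dz": -2,"twist": -10,"claw": 18},{"dx": 0,"dy": 0,"dz": -7,"twist": -10,"claw": 18},{"dx": 0,"dy": 0,"dz": -15,"twist": -10,"claw": 18},{"dx": 0,"dy": 0,"dz": -30,"twist": -10,"claw": 18},{"dx": 0,"dy": 0,"dz": -70,"twist": -10,"claw": 18},{"dx": 0,"dy": 40,"dz": -110,"twist": -10,"claw": 18},{"dx": 0,"dy": 80,"dz": -130,"twist": -10,"claw": 18},{"dx": 0,"dy": 120,"dz": -130,"twist": -10,"claw": 18},{"dx": 0,"dy": 160,"dz": -130,"twist": -10,"claw": 18},{"dx": 0,"dy": 200,"dz": -130,"twist": -10,"claw": 18},{"dx": 0,"dy": 240,"dz": -130,"twist": -10,"claw": 18},{"dx": 0,"dy": 240,"dz": -130,"twist": -10,"claw": 18},{"dx": 0,"dy": 240,"dz": -130,"twist": -10,"claw": 18}]}}

```text
time: 16.25
ee_pos: [362.2, -65.4, 151.1]
tool_rot: [[0.999, -0.032, -0.001], [-0.032, -0.999, 0.001], [-0.001, -0.001, -1.0]]
wrist_force: [-0.4, 0.6, 0.5]
finger_gap: 18.0
grip_force: 0.0
```

```bash
python3 edge.py
python3 - <<'E'
from h import *
np.set_printoptions(precision=1,suppress=True,linewidth=200)
t=grab_frame("top");s=grab_frame("scene");cv2.imwrite("pics/t7f.png",t);cv2.imwrite("pics/s7f.png",s)
g=cv2.cvtColor(t,cv2.COLOR_BGR2GRAY);print(g[180:206,244:270])
o=cv2.imread("pics/s6f.png");
# cover shift between before-lock and after-lock in scene, and top
for n,a,b,r in(("scene",o,s,(slice(150,185),slice(268,322))),("top",cv2.imread("pics/t6f.png"),t,(slice(172,220),slice(215,290)))):
    d=abs(a[r].astype(int)-b[r]).sum(2);ys,xs=np.nonzero(d>40);print(n,len(xs),ys.min()+r[0].start,ys.max()+r[0].start,xs.min()+r[1].start,xs.max()+r[1].start)
E
```

```text
bottom [(288, np.int64(172)), (291, np.int64(175)), (294, np.int64(177)), (297, np.int64(178)), (300, np.int64(176)), (303, np.int64(175)), (306, np.int64(175)), (318, np.int64(170))]
[ 0.16523426  0.11694779 -0.11444165] [362.422564   -64.58917908 150.99432716] [-1.03493091e+00 -1.39178807e+01 -3.24768627e+01 -3.10333644e-02
 -3.90209680e-04  3.12814569e-03]
[[ 65  69  66  65  66  68  69  68  68  69  74  72  67  66  68  69  67  65  68  68  66  68  68  68  71  67]
 [ 68  69  69  67  66  65  67  67  68  74  83  84  77  65  64  66  68  66  69  67  71  67  68  70  69  67]
 [ 69  66  70  67  67  68  66  63  63  68  81  82  74  67  65  64  61  65  65  68  68  70  67  71  70  68]
 [ 69  68  67  67  69  63  63  64  73  84 106 117 114 114 102  84  77  70  63  65  68  67  68  71  69  70]
 [ 68  67  69  67  64  64  74  98 144 157 127 103 102 107 121 152 157 124  87  66  65  68  68  69  70  73]
 [ 70  67  66  66  64  87 136 145 141 166 181 174 173 176 183 174 139 145 152 100  69  63  68  69  69  75]
 [ 69  70  68  65  89 135 148 164 188 182 185 185 183 182 185 183 174 178 179 149 102  66  66  6
[... 1394 characters left out ...]
62  63]
 [ 74  70  62  70 101 132 171 185 168 167 168 166 165 165 165 166 168 177 160 115  92  66  58  59  62  61]
 [ 64  61  60  61  72 105 139 152 173 176 162 163 163 161 168 174 175 162 125  84  67  61  61  63  63  63]
 [ 65  66  61  61  61  73 101 138 149 129 121 139 150 152 150 136 146 144  98  64  60  58  63  64  63  62]
 [ 66  64  63  64  64  61  69  81  92 113 140 158 161 160 142 112 100  83  67  62  63  62  64  62  63  65]
 [ 63  64  64  63  65  64  63  62  63  73  86  92  92  94  82  74  67  61  60  60  60  63  63  62  64  65]
 [ 64  66  66  67  65  63  62  60  59  61  60  62  61  60  59  60  61  59  63  62  64  63  65  64  63  64]]
scene 706 150 184 273 321
top 479 175 219 217 289
```

The slot now runs along the cover: its edge rises about 2.3 px over 15, or 8.5°, which matches the cover axis. So the fastener is at its locked stop. I'll check flatness with sub-pixel shifts against the unlocked picture.

Run:
```python
from h import *
o=cv2.imread("pics/s6f.png");s=cv2.imread("pics/s7f.png");z=cv2.imread("pics/scene0.png")
def sub(im,c):  # sub-pixel blue->grey lower edge on column c, using saturation
    S=cv2.cvtColor(im,cv2.COLOR_BGR2HSV)[...,1].astype(float)[:,c];r=np.arange(160,188);v=S[r]
    for i in range(len(r)-1,0,-1):
        if v[i-1]>110>=v[i]:return r[i-1]+(v[i-1]-110)/(v[i-1]-v[i])
for c in range(284,308,2):print(c,sub(o,c),sub(s,c))
print("model lower edge at cols: ")
for th in(.04,.02,0):
    p,q=[proj("scene",cover(200,x,th,-13)) for x in(-52,52)];print(th,[round(float(np.interp(c,[p[0],q[0]],[p[1],q[1]])),1) for c in(298,302,306)])
# housing rim top line of the front wall / base reference
T=cv2.imread("pics/t6f.png");U=cv2.imread("pics/t7f.png")
for n,a,b,(y0,y1,x0,x1) in(("scene free end",o,s,(163,183,284,308)),("scene hinge",o,s,(145,160,270,285)),("top free",T,U,(172,216,268,284)),("top hinge",T,U,(180,218,215,232))):
    f=lambda i:cv2.cvtColor(i[y0:y1,x0:x1],cv2.COLOR_BGR2GRAY).astype(np.float32)
    print(n,cv2.phaseCorrelate(f(a),f(b),cv2.createHanningWindow((x1-x0,y1-y0),cv2.CV_32F)))
```

```text
284 168.73076923076923 168.75555555555556
286 170.73809523809524 170.4931506849315
288 172.58 172.45714285714286
290 174.5 174.51315789473685
292 176.43835616438355 176.4935064935065
294 178.49295774647888 178.1818181818182
296 179.26363636363635 179.1904761904762
298 178.39285714285714 178.33333333333334
300 177.4848484848485 177.41975308641975
302 177.1340206185567 176.80434782608697
304 176.2929292929293 176.2018348623853
306 182.82758620689654 183.0
model lower edge at cols: 
0.04 [177.5, 176.0, 174.6]
0.02 [178.4, 177.0, 175.5]
0 [179.3, 177.9, 176.4]
scene free end ((-0.5618961943183063, -0.28253115892245617), 0.809916639328003)
scene hinge ((0.3699813520130535, 0.3000925648013073), 1.034865664376153)
top free ((0.2437130386139863, 0.5680865873150083), 0.9710306538475885)
top hinge ((0.0788118309332706, 0.1140774087688392), 0.9928145170211792)
```

Height is the same as under the earlier 18 N press, so the cover should be flat. I'll confirm with a light press on the pad while watching for springiness.

Call:
{"method": "send_rows", "body": {"steps": [{"dx": 10,"dy": -40,"dz": 0,"twist": 0,"claw": 0},{"dx": 20,"dy": -80,"dz": 0,"twist": 0,"claw": 0},{"dx": 30,"dy": -120,"dz": 0,"twist": 0,"claw": 0},{"dx": 40,"dy": -160,"dz": 20,"twist": 0,"claw": 0},{"dx": 51,"dy": -193,"dz": 50,"twist": 0,"claw": 0},{"dx": 51,"dy": -193,"dz": 80,"twist": 0,"claw": 0},{"dx": 51,"dy": -193,"dz": 100,"twist": 0,"claw": 0},{"dx": 51,"dy": -193,"dz": 106,"twist": 0,"claw": 0},{"dx": 51,"dy": -193,"dz": 109,"twist": 0,"claw": 0},{"dx": 51,"dy": -193,"dz": 109,"twist": 0,"claw": 0}]}}

```text
time: 17.4
ee_pos: [419.7, 126.9, 42.7]
tool_rot: [[1.0, -0.028, 0.001], [-0.028, -1.0, 0.0], [0.001, -0.0, -1.0]]
wrist_force: [-0.1, -0.1, -0.6]
finger_gap: 0.2
grip_force: 0.0
```

```bash
cat > sub.py <<'E'
from h import *
s=grab_frame("scene")
def sub(im,c):
    S=cv2.cvtColor(im,cv2.COLOR_BGR2HSV)[...,1].astype(float)[:,c];r=np.arange(160,188);v=S[r]
    for i in range(len(r)-1,0,-1):
        if v[i-1]>110>=v[i]:return round(r[i-1]+(v[i-1]-110)/(v[i-1]-v[i]),2)
print([sub(s,c) for c in range(286,316,2)]);q=read_state();print(q["wrist_force"],q["ee_pos"])
E
python3 sub.py
```

```text
[np.float64(170.51), np.float64(172.48), np.float64(174.49), np.float64(176.51), np.float64(178.19), np.float64(179.18), np.float64(178.35), np.float64(177.45), np.float64(176.89), np.float64(176.19), np.float64(182.93), np.float64(183.53), np.float64(183.0), np.float64(173.14), np.float64(172.45)]
[1.03071856 0.36772895 0.28764964] [420.13038509 126.75489619  43.05699057]
```

Call:
{"method": "send_rows", "body": {"steps": [{"dx": 0,"dy": 0,"dz": 1,"twist": 0,"claw": 0},{"dx": 0,"dy": 0,"dz": 2,"twist": 0,"claw": 0},{"dx": 0,"dy": 0,"dz": 2,"twist": 0,"claw": 0}]}}

```text
time: 17.75
ee_pos: [419.6, 126.4, 40.4]
tool_rot: [[1.0, -0.029, 0.001], [-0.029, -1.0, 0.0], [0.001, -0.0, -1.0]]
wrist_force: [-0.4, 0.1, -0.7]
finger_gap: 0.2
grip_force: 0.0
```

```bash
python3 sub.py
```

```text
[np.float64(170.49), np.float64(172.47), np.float64(174.49), np.float64(176.53), np.float64(178.14), np.float64(179.19), np.float64(178.38), np.float64(177.47), np.float64(176.95), np.float64(176.2), np.float64(182.96), np.float64(183.51), np.float64(183.03), np.float64(173.17), np.float64(172.39)]
[-0.44681186  1.07949825  1.16514418] [419.51602898 126.45960619  40.31165562]
```

Call:
{"method": "send_rows", "body": {"steps": [{"dx": 0,"dy": 0,"dz": 1,"twist": 0,"claw": 0},{"dx": 0,"dy": 0,"dz": 2,"twist": 0,"claw": 0},{"dx": 0,"dy": 0,"dz": 2,"twist": 0,"claw": 0}]}}

```text
time: 18.1
ee_pos: [419.1, 126.5, 37.8]
tool_rot: [[1.0, -0.029, -0.0], [-0.029, -1.0, -0.0], [-0.0, 0.0, -1.0]]
wrist_force: [1.0, 0.4, 0.1]
finger_gap: 0.4
grip_force: 0.0
```

```bash
python3 sub.py
```

```text
[np.float64(170.49), np.float64(172.51), np.float64(174.54), np.float64(176.5), np.float64(178.18), np.float64(179.24), np.float64(178.43), np.float64(177.45), np.float64(176.97), np.float64(176.16), np.float64(183.01), np.float64(183.52), np.float64(183.03), np.float64(173.19), np.float64(172.42)]
[ 0.10080039 -0.26487669 -0.67242705] [419.16332231 126.54489833  37.87241721]
```

Call:
{"method": "send_rows", "body": {"steps": [{"dx": 0,"dy": 0,"dz": 1,"twist": 0,"claw": 0},{"dx": 0,"dy": 0,"dz": 2,"twist": 0,"claw": 0},{"dx": 0,"dy": 0,"dz": 2.5,"twist": 0,"claw": 0}]}}

```text
time: 18.45
ee_pos: [419.5, 126.5, 36.5]
tool_rot: [[1.0, -0.028, -0.001], [-0.028, -1.0, -0.0], [-0.001, 0.0, -1.0]]
wrist_force: [-5.2, -0.6, 13.0]
finger_gap: -0.3
grip_force: 6.6
```

```bash
python3 sub.py
```

```text
[np.float64(170.71), np.float64(172.72), np.float64(174.53), np.float64(176.49), np.float64(178.57), np.float64(179.31), np.float64(178.41), np.float64(177.61), np.float64(177.2), np.float64(176.44), np.float64(182.96), np.float64(183.49), np.float64(174.22), np.float64(173.42), np.float64(172.46)]
[-5.46095416 -0.12112034 10.00635605] [419.46308758 126.55838091  36.54175021]
```

Rigid: 13 N moves the edge only about 0.2 px, so the cover is locked flat. I'll retract and hand in.

Call:
{"method": "send_rows", "body": {"steps": [{"dx": 0,"dy": 0,"dz": -10,"twist": 0,"claw": 0},{"dx": 0,"dy": 0,"dz": -40,"twist": 0,"claw": 0},{"dx": 0,"dy": 0,"dz": -80,"twist": 0,"claw": 0},{"dx": 0,"dy": 0,"dz": -120,"twist": 0,"claw": 0},{"dx": 0,"dy": 0,"dz": -120,"twist": 0,"claw": 0},{"dx": 0,"dy": 0,"dz": -120,"twist": 0,"claw": 0}]}}

```text
time: 19.1
ee_pos: [419.9, 126.6, 156.6]
tool_rot: [[1.0, -0.029, 0.003], [-0.029, -1.0, 0.0], [0.003, -0.0, -1.0]]
wrist_force: [-0.7, 1.5, 0.0]
finger_gap: 0.2
grip_force: 0.0
```

```bash
python3 sub.py; python3 -c "
from bench import *
print(finish_job())"
```

```text
[np.float64(170.76), np.float64(172.68), np.float64(174.52), np.float64(176.46), np.float64(178.48), np.float64(179.24), np.float64(178.47), np.float64(177.63), np.float64(177.17), np.float64(176.35), np.float64(182.93), np.float64(183.48), np.float64(174.24), np.float64(173.45), np.float64(172.49)]
[ 0.37031527 -0.04053662  0.52982353] [418.82387213 126.55882393 155.00903669]
the job is handed in; nothing more can be done
None
```

I pushed the cover down onto its seal, turned the fastener clockwise to its stop, and handed the job in at about 19 s with the arm clear; the slot lines up with the locked direction, a 13 N press barely moved the cover, and no verdict was returned.

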